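Fit a third drum cheese between two on the board

TASK

Take the single drum-shaped cheese that stands in line with the two pyramid-shaped ones on the left, and slide it in between the two drum cheeses on the wooden board. The gap there is narrower than the cheese, so it has to ease the two apart as it goes in; do not knock them over. Leave all three upright on the board, close together in one straight row along the middle of the board's length.

Things in the scene. Friction and masses are not known exactly. Their poses are not given: they have to be found in the camera images.
- drum_lone: The cheese to move: an upright white-grey drum, 60 to 63 mm across and 72 mm tall, 0.2 kg, slightly rounded at both rims; any yaw is the same grasp. It stands on the dark case top to the robot's left, in a loose line with a grey truncated pyramid (57x63 mm foot, 57 mm tall) and a white pointed pyramid (77x79 mm foot, 80 mm tall), at least 90 mm from centre to centre; the order of the three varies. Origin: centre of its underside, z up.
- board: Flat wooden serving board, fixed, 140 mm (its x, pointing away from the robot) by 280 mm (its y, to the robot's left), upper face 14 mm above the case top. It lies to the robot's right, turned by up to about 12 degrees. Origin: centre of the board in plan, at the height of the case top, z up.
- drum_left: One of the two loose drum cheeses on the board, the one on the board's +y (left) half: 60 to 63 mm across, 72 mm tall, 0.2 kg. The two stand side by side along the board's y axis near its middle (within about 4 mm of it in x), 102 to 106 mm from centre to centre, which leaves a gap of roughly 40 to 45 mm. They slide on the board when pushed and nothing is behind them. Origin: centre of its underside, z up.
- drum_right: The other drum cheese on the board, on its -y (right) half: 60 to 63 mm across, 73 mm tall, 0.2 kg. Origin: centre of its underside, z up.
Mind the look-alikes: they are no part of the job. Leave any purple look-alike of the drum_lone alone. Leave any green look-alike of the drum_right alone.

How it is judged:
At the end, for the whole second after the job is handed in: The lone drum stands between the other two, its centre within 83 mm of each of theirs (gaps up to about 20 mm) and theirs at least 112 mm apart; all three centres lie within 25 mm of the board's lengthwise centre line; all three stand on the board, upright within 10 degrees, released and at rest (horizontal distance between drum_lone and drum_left below 0.083 m and horizontal distance between drum_lone and drum_right below 0.083 m and horizontal distance between drum_left and drum_right above 0.112 m and x of drum_lone in the frame of board between -0.025 and 0.025 m and x of drum_left in the frame of board between -0.025 and 0.025 m and x of drum_right in the frame of board between -0.025 and 0.025 m and height (world z) of drum_lone between 0.01 and 0.02 m and height (world z) of drum_left between 0.01 and 0.02 m and height (world z) of drum_right between 0.01 and 0.02 m and angle between each of drum_lone, drum_left, drum_right's own z axis and vertical below 0.17 rad and linear speed of each of drum_lone, drum_left, drum_right below 0.02 m/s); the robot touches nothing.
It fails at once if a drum cheese on the board is knocked over (angle between any of drum_left, drum_right's own z axis and vertical above 0.6 rad).
It also fails if it takes over 43 s, if anything falls off the work surface, if the arm or the gripper's body presses on something with over 40 N, if the wrist force passes 120 N, or if a joint passes its speed limit or range.

ROBOT

A 6-joint arm with a two-finger parallel gripper is mounted at the origin on a cart in front of the work surface, level with it; the furniture and walls round the work are solid. World frame = base frame: x ahead of the robot, y to its left, z up, the work surface at z = 0. Lengths are in m, angles in rad, forces in N, time in s.
With the tool pointing down it reaches from about 0.35 to 0.775 m from the base axis. Payload 7.3 kg.
Tool frame: the origin (TCP) lies midway between the tips of the shut fingers; the grasp point (between the pads) lies 19 mm behind it; z points along the fingers, y is the line along which they close (so a half turn about z gives the same grasp; the last joint's range is limited). The gripper opens to 92 mm and grips with 3 to 60 N. Pads are 19 mm wide; open, the fingers measure 130 mm over their backs; the gripper's body (75 mm by 190 mm) begins 47 mm behind the grasp point.
Start: joints at [1.125, 0.342, 1.524, -0, 1.275, -0.146], TCP at [0.155, 0.502, 0.227] pointing down, gripper open.
Joint ranges: [-2.53, 2.53], [-0.77, 2.02], [0.04, 2.7], [-1, 4.14], [0.28, 2.66], [-3.11, 3.11]. Speed limits (rad/s): [2.57, 2.57, 3.14, 3.14, 3.14, 3.14].

INTERFACE

Orientations are given as a unit quaternion [x, y, z, w].
In Python, from workcell import manip gives the robot as it stands. The module is installed in compiled form; this text tells all that it offers.
- The arm moves only by the shell command python3 -m inch 'ROWS' [FORCE]. ROWS is JSON, a list that holds one entry, the list of rows, each a list of 5 numbers: the closure, from -1 (fully open) to 1 (shut), then the shift along the tool's x, y, z in cm, then the turn about the tool's z in rad. A call has exactly 8 rows; each row is the pose to reach, as a shift and turn from the pose commanded when the call began, along the tool's axes at that moment; what a row does not reach only later rows make up. A row lasts 1/12 s, in which the tool goes at most 41.7 mm and 7.16 degrees, less where a joint would pass 70% of its speed; a pose out of reach is approached as far as the arm can. A call with a gripper value outside its range is refused whole. The fingers move at their own pace and stop on an object; FORCE is the grip in N (left out, the last holds). Time passes only in rows, so rows that repeat a pose let the fingers close, or fill a call up. It gives the time, the measured TCP pose, the force, the opening and the grip force at its end, in the units of the state.
- manip.read_state(): the state, without advancing time (a new reading comes with each control period).
- manip.read_camera(name): name is "scene" or "top" or "wrist"; returns a dict with "frame" (420x560x3 uint8, red, green, blue), "z_map" (420x560 float32, m along the optical axis (not along the pixel's ray), 0 where there is no reading), "fov_y" (degrees; the focal length in pixels is half the picture's height over the tangent of half this angle, whatever the lens; pixels are square), "cx", "cy" (the principal point, pixels), "cam_to_world" (4x4, takes a point from camera to world coordinates); the wrist camera has in their place "tool_from_camera" (4x4, takes a point from camera to tool coordinates, whose origin is the TCP and whose axes are the flange's). Camera axes: x right, y up, looking along -z (the intrinsics and any distortion apply to the point x, -y, -z); pixel columns grow to the right and rows downward; lengths in m; the calibration is good to about 2 mm. A picture is of the moment at which its call begins: read the wrist's pose just before it.
- manip.hand_in(): hands the job in; it is judged then, once.
Trained networks look in a picture, given as the dict that the camera call returned (one of the last four; its "shot" number tells which), for a name from the list of things; names that differ only in an ending like _2 or _b are one class to them, and where a whole thing is asked for, a point or a joint stands for the part that bears it (a point fixed in the world has none). Each returns a list of dicts, best first, with "score" (0 to 1); they miss things now and then, are a little off and sometimes report something else, mostly with a low value. They report only what shows in the picture. A call takes as long as a camera call. They do not tell look-alikes from the thing itself.
- manip.recognise(picture, query): "location" ([column, row] in pixels, amid what is visible of it).
- manip.cut_out(picture, query): "region" (420x560 bool, what is visible of it) and "location" ([column, row] in pixels, amid what is visible of it).
- manip.pinpoint(picture, query): "location" ([column, row] in pixels: a listed point, or the origin of a listed thing).
The state is a dict: "clock": time; "joints": joint angles; "qvel": joint speeds; "effort": joint torques, N m; "eef_pos": TCP position; "eef_rot": TCP orientation; "ft_force": force on the tool from outside, world axes, zero at the start; "wrist_torque": the same for the moment, N m; "grip_width": finger opening in m; "grip_force": force on a finger pad.
Only numpy, scipy, OpenCV 4.12 (cv2) and the standard library are available. Lean on these libraries where they do the work, as an engineer would, in place of code of your own. Each camera call takes 0.05 s, during which the arm holds its last target. There are 200 camera calls.

## Working session

There is one attempt and no reset: what is moved stays moved. The work goes in short steps, Python scripts to look and compute and a shell command to move; the robot and the scene stay as the last step left them, time stands still between calls to the robot, and variables do not carry over. Pictures are saved under pics/ and viewed, at most 10 in all, crops included, and the job is handed in when it is done.

```bash
mkdir -p pics; cat > h.py <<'E'
import numpy as np, cv2
from workcell import manip
def world(p,mask):
    z=p["z_map"]; v,u=np.nonzero(mask&(z>0)); d=z[v,u]
    f=210/np.tan(np.radians(p["fov_y"])/2)
    P=np.c_[(u-p["cx"])*d/f,-(v-p["cy"])*d/f,-d,np.ones(len(d))]
    return (P@np.array(p["cam_to_world"]).T)[:,:3]
E
python3 - <<'E'
from h import *
s=manip.read_state(); print(s)
for n in ["top","scene"]:
    p=manip.read_camera(n); cv2.imwrite(f"pics/{n}0.png",p["frame"][:,:,::-1])
    print(n,{k:v for k,v in p.items() if k not in("frame","z_map")})
    for q in ["drum_lone","drum_left","drum_right","board"]:
        for r in manip.cut_out(p,q):
            m=r["region"]; W=world(p,m)
            if len(W)<20: continue
            zt=np.percentile(W[:,2],95); T=W[W[:,2]>zt-.006]
            (c,rad)=cv2.minEnclosingCircle(T[:,:2].astype(np.float32))
            print(q,round(r["score"],2),r["location"],m.sum(),"ztop",zt.round(4),"mean",T.mean(0).round(4),"circ",np.round(c,4),round(rad,4), np.median(p["frame"][m],0), cv2.minAreaRect(T[:,:2].astype(np.float32)) if q=="board" else "")
E
```

```text
{'clock': 0.0, 'joints': array([ 1.12502604e+00,  3.42686954e-01,  1.52500318e+00, -4.06212459e-05,
        1.27537818e+00, -1.45988396e-01]), 'qvel': array([-2.38409789e-05,  1.14191779e-03, -5.98526744e-04,  1.37338173e-03,
       -1.01943186e-03, -1.33591112e-03]), 'effort': array([-4.63854904e-04, -4.31241095e+01, -2.44217652e+01,  7.18839490e-02,
        5.60309656e-02, -6.01935858e-05]), 'eef_pos': array([0.15485075, 0.50122852, 0.22606835]), 'eef_rot': array([ 1.49324401e-01,  9.88787985e-01, -7.11433122e-04, -1.96555124e-04]), 'ft_force': array([ 0.21907337, -1.20468571,  1.03832169]), 'wrist_torque': array([ 0.03211099,  0.0413362 , -0.04733255]), 'grip_force': 0.0, 'grip_width': 0.091885165032644}
top {'fov_y': 48.70993734589901, 'cx': 280.4365319991837, 'cy': 213.14736640392246, 'cam_to_world': array([[ 1.43774183e-03,  9.94180936e-01, -1.07713508e-01,
         4.47510024e-01],
       [-9.99998381e-01,  1.54594760e-03,  9.21074106e-04,
         3.02971186e-03],
       [ 1.08223375e-03,  1.07712009e-01,  9.94181549e-01,
         1.56395330e+00],
       [ 0.00000000e+00,  0.
[... 1881 characters left out ...]
_left 0.94 [353.1, 251.8] 470 ztop 0.0867 mean [ 0.5386 -0.2712  0.0843] circ [ 0.5381 -0.2709] 0.0291 [188.  173.  156.5] 
drum_right 0.6 [387.4, 263.8] 497 ztop 0.0854 mean [ 0.5424 -0.3741  0.083 ] circ [ 0.5439 -0.373 ] 0.026 [185. 169. 150.] 
board 0.74 [371.8, 267.4] 2630 ztop 0.017 mean [ 0.5306 -0.3343  0.0141] circ [ 0.5424 -0.3238] 0.1534 [136.  89.  66.] ((0.5427442789077759, -0.3237175941467285), (0.27907490730285645, 0.1427794098854065), 89.58404541015625)
board 0.21 [352.0, 252.7] 469 ztop 0.0867 mean [ 0.5379 -0.2714  0.0844] circ [ 0.538  -0.2706] 0.029 [187. 172. 156.] ((0.5381598472595215, -0.2731601893901825), (0.049107689410448074, 0.05343986302614212), 67.92945861816406)
```

View pics/top0.png

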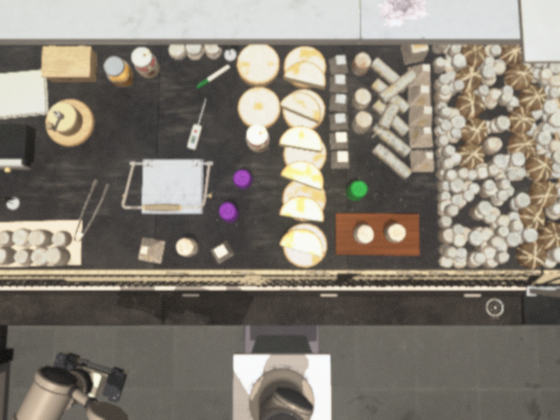

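View pics/scene0.png

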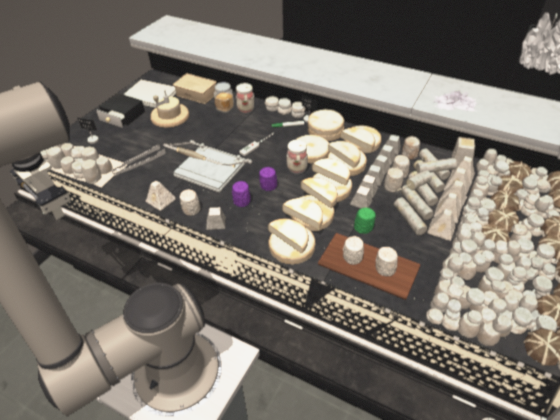

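The top view shows the lone white drum at (187,246) with the pyramids at (152,250) and (222,252). The board is at (378,234), its drums at (364,235) and (396,232), and the purple and green look-alikes stand apart. Next I check the railing height and get the shift for the first move.

```bash
cat >> h.py <<'E'
from scipy.spatial.transform import Rotation as R
def go(x,y,z=None,yaw=None):
    """tool-frame shift (cm) to a world TCP, turn to bring tool y to world angle yaw"""
    s=manip.read_state(); r=R.from_quat(s["eef_rot"]).as_matrix(); p=s["eef_pos"]
    d=r.T@(np.array([x,y,p[2] if z is None else z])-p)*100
    a=np.arctan2(r[1,1],r[0,1]); t=0 if yaw is None else (a-yaw+np.pi/2)%np.pi-np.pi/2
    print("tcp",p.round(4),"yaw_y",a.round(3),"shift cm",d.round(2),"turn",round(t,3),"q",s["joints"].round(2),"w",round(s["grip_width"],4))
E
python3 - <<'E'
from h import *
p=manip.read_camera("top"); W=world(p,p["z_map"]>0)
for y in (-.32,.308):
    for x in np.arange(.30,.72,.02):
        m=(abs(W[:,0]-x)<.01)&(abs(W[:,1]-y)<.04)
        if m.any(): print(y,x.round(2),W[m,2].max().round(3),end="; ")
    print()
# board yaw, by fitting board mask
for n in ("top","scene"):
    p=manip.read_camera(n); m=manip.cut_out(p,"board")[0]["region"]; W=world(p,m); W=W[abs(W[:,2]-.015)<.008]
    print(cv2.minAreaRect(W[:,:2].astype(np.float32)))
go(.4985,.308,.226,0); go(.4985,.308,.226,np.pi)
E
```

```text
-0.32 0.3 -0.131; -0.32 0.32 -0.131; -0.32 0.34 -0.1; -0.32 0.36 -0.07; -0.32 0.38 -0.028; -0.32 0.4 0.006; -0.32 0.42 0.009; -0.32 0.44 0.006; -0.32 0.46 0.01; -0.32 0.48 0.022; -0.32 0.5 0.023; -0.32 0.52 0.092; -0.32 0.54 0.09; -0.32 0.56 0.087; -0.32 0.58 0.082; -0.32 0.6 0.021; -0.32 0.62 0.018; -0.32 0.64 0.01; -0.32 0.66 0.008; -0.32 0.68 0.07; -0.32 0.7 0.067; 
0.308 0.3 -0.13; 0.308 0.32 -0.129; 0.308 0.34 -0.101; 0.308 0.36 -0.078; 0.308 0.38 -0.033; 0.308 0.4 0.008; 0.308 0.42 0.011; 0.308 0.44 0.009; 0.308 0.46 0.009; 0.308 0.48 0.076; 0.308 0.5 0.077; 0.308 0.52 0.075; 0.308 0.54 0.026; 0.308 0.56 0.01; 0.308 0.58 0.01; 0.308 0.6 0.153; 0.308 0.62 0.153; 0.308 0.64 0.032; 0.308 0.66 0.031; 0.308 0.68 0.032; 0.308 0.7 0.032; 
((0.5435499548912048, -0.3231299817562103), (0.2789401710033417, 0.14107327163219452), 89.81459045410156)
((0.5433973670005798, -0.32327163219451904), (0.28051677346229553, 0.14435763657093048), 89.23300170898438)
tcp [0.155  0.5016 0.2267] yaw_y 1.271 shift cm [-38.53  -8.35   0.07] turn 1.271 q [ 1.12  0.34  1.52 -0.    1.28 -0.15] w 0.0919
tcp [0.155  0.5016 0.2267] yaw_y 1.271 shift cm [-38.53  -8.35   0.07] turn 1.271 q [ 1.12  0.34  1.52 -0.    1.28 -0.15] w 0.0919
```

```bash
python3 -m inch '[[[-1,-3,-0.6,0,0.1],[-1,-7,-1.5,0,0.22],[-1,-11,-2.3,0,0.34],[-1,-15,-3.2,0,0.46],[-1,-19,-4.1,0,0.58],[-1,-22,-4.7,0,0.68],[-1,-24,-5.2,0,0.75],[-1,-25,-5.4,0,0.78]]]' 15; python3 -c "
from h import *
go(.4985,.308,.20,0)"
```

```text
clock: 1.42
eef_pos: [0.3803, 0.3746, 0.2266]
eef_rot: [0.517, 0.856, 0.0, 0.0]
ft_force: [-0.3, 1.1, 0.1]
grip_width: 0.0915
grip_force: 0.0
tcp [0.3803 0.3746 0.2266] yaw_y 0.485 shift cm [-11.4    7.36   2.67] turn 0.485 q [ 0.63  0.36  1.5  -0.    1.28  0.15] w 0.0915
```

```bash
python3 - <<'E'
from h import *
for n in ("top","scene"):
    p=manip.read_camera(n); W=world(p,p["z_map"]>0)
    print(n); print("y:   ",np.arange(.46,.16,-.02).round(2))
    for x in np.arange(.66,.40,-.02):
        r=[]
        for y in np.arange(.46,.16,-.02):
            m=(abs(W[:,0]-x)<.01)&(abs(W[:,1]-y)<.01)
            r.append(int(1000*W[m,2].max()) if m.any() else -1)
        print(x.round(2),r)
E
```

```text
top
y:    [0.46 0.44 0.42 0.4  0.38 0.36 0.34 0.32 0.3  0.28 0.26 0.24 0.22 0.2
 0.18 0.16]
0.66 [32, 31, 32, 31, 30, 31, 31, 31, 32, 33, 17, 116, 113, 8, 4, 5]
0.64 [26, 26, 28, 26, 134, 136, 134, 30, 28, 29, 14, 135, 3, 70, 73, 74]
0.62 [147, 145, 152, 151, 155, 158, 156, 155, 145, 147, 144, 145, 6, 76, 76, 74]
0.6 [3, 4, 148, 151, 152, 142, 141, 5, 3, 4, 5, 5, 4, 75, 76, 75]
0.58 [6, 9, 5, 3, 1, 7, 4, 4, 6, 5, 11, 4, 4, 8, 58, 55]
0.56 [4, 5, 4, 5, 5, 5, 3, 6, 6, 4, 8, 4, 5, 4, 5, 3]
0.54 [7, 4, 5, 6, 2, 5, 3, 6, 25, 5, 8, 7, 4, 4, 3, 8]
0.52 [54, 54, 45, 41, 5, 5, 73, 72, 73, 69, 4, 4, 6, 49, 52, 4]
0.5 [66, 83, 82, 41, 4, 4, 71, 74, 74, 76, 5, 16, 62, 59, 62, 14]
0.48 [75, 84, 82, 337, 340, 7, 68, 74, 77, 74, 6, 10, 58, 59, 64, 40]
0.46 [36, 334, 338, 338, 342, 549, 3, 5, 7, 6, 5, 4, 30, 58, 39, 3]
0.44 [0, 335, 332, 336, 555, 579, 584, 571, 2, 5, 4, 7, 7, 9, 5, 4]
0.42 [1, 5, 3, 565, 579, 583, 592, 590, 551, 6, 5, 8, 4, 3, 8, 6]
scene
y:    [0.46 0.44 0.42 0.4  0.38 0.36 0.34 0.32 0.3  0.28 0.26 0.24 0.22 0.2
 0.18 0.16]
0.66 [105, 25, 25, 32, 29, 27, 105, 107, 105, 102, 105, 114, 112, -1, -1, 5]
0.64 [26, 25, 27, 27, 26, 29, 29, 28, 27, 26, 25, 133, 1, 63, 72, 72]
0.62 [144, 144, 148, 151, 151, 150, 152, 151, 144, 146, 145, 141, 3, 70, 75, 75]
0.6 [18, 4, 4, 142, 148, 151, 149, 142, 147, 3, 2, 4, 3, 70, 72, 74]
0.58 [3, 0, 2, 1, 2, 1, 3, 5, 1, 2, 5, 2, 3, 2, 53, 73]
0.56 [0, 4, 1, 3, 0, -1, 2, 0, 5, 2, 4, 5, 3, 3, 5, 2]
0.54 [-2, 1, 4, 4, 0, -1, -1, -1, 2, 3, 1, 2, 0, 2, 4, 1]
0.52 [-1, -1, 50, 39, 7, 3, 66, 73, 73, 70, 5, -1, -1, -1, 42, 1]
0.5 [-1, 81, 82, 46, 2, 1, 68, 73, 75, 73, 5, 7, 55, 57, 61, 22]
0.48 [70, 83, 81, 333, 334, 3, 69, 73, 73, 69, 4, 3, 59, 59, 58, 48]
0.46 [37, 54, 63, 337, 337, 318, 5, 8, 49, 3, 3, 3, 17, 59, 56, 7]
0.44 [3, 4, 3, 334, 335, 331, 580, 559, 2, 4, 4, 2, 5, 17, 2, 2]
0.42 [2, 4, 3, 276, 334, 583, 590, 590, 556, 3, 3, 2, 5, 2, 5, 6]
```

```bash
python3 -m inch '[[[-1,-2,1.3,0,-0.1],[-1,-5,3.2,0,-0.2],[-1,-8,5.1,0.5,-0.3],[-1,-10,6.5,1,-0.4],[-1,-11,7.1,2,-0.5],[-1,-11.4,7.36,2.7,-0.56],[-1,-11.4,7.36,2.7,-0.56],[-1,-11.4,7.36,2.7,-0.56]]]'; python3 - <<'E'
from h import *
go(.499,.308,.028,1.05)
s=manip.read_state(); p=manip.read_camera("wrist"); T=np.eye(4); T[:3,:3]=R.from_quat(s["eef_rot"]).as_matrix(); T[:3,3]=s["eef_pos"]
p["cam_to_world"]=T@np.array(p["tool_from_camera"])
cv2.imwrite("pics/w1.png",p["frame"][:,:,::-1])
for r in manip.cut_out(p,"drum_lone"):
    W=world(p,r["region"]); zt=np.percentile(W[:,2],95); Q=W[W[:,2]>zt-.006]
    print(r["score"],r["location"],zt,Q.mean(0),cv2.minEnclosingCircle(Q[:,:2].astype(np.float32)))
E
```

```text
clock: 2.18
eef_pos: [0.4953, 0.3114, 0.1995]
eef_rot: [0.257, 0.966, -0.0, -0.001]
ft_force: [-0.1, 1.2, 0.3]
grip_width: 0.0916
grip_force: 0.0
tcp [0.4953 0.3114 0.1995] yaw_y 1.051 shift cm [-0.51 -0.1  17.15] turn 0.001 q [ 0.43  0.47  1.39  0.    1.27 -0.62] w 0.0916
0.86 [235.6, 334.0] 0.07206930547815191 [0.61337109 0.18077158 0.07224696] ((0.5511183738708496, 0.2377576380968094), 0.11380505561828613)
0.62 [284.0, 199.9] 0.07198510234628247 [0.50008915 0.31383605 0.07038219] ((0.5018730163574219, 0.3129824995994568), 0.028109978884458542)
```

View pics/w1.png

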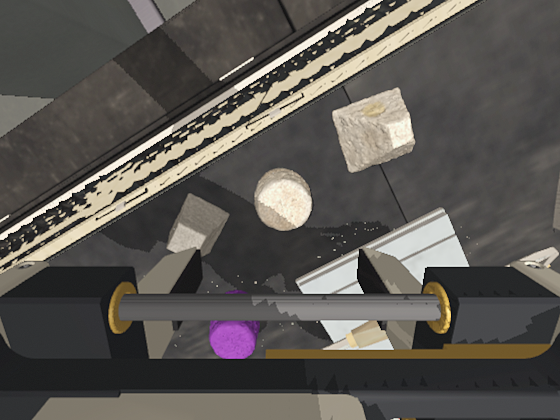

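The wrist view has the lone drum at (284,200), between the pyramids at (197,226) and (373,130), so the fingers have room to come down.

```bash
python3 -m inch '[[[-1,-0.2,0,2,0],[-1,-0.45,0.1,5,0],[-1,-0.45,0.1,8,0],[-1,-0.45,0.1,11,0],[-1,-0.45,0.1,13.5,0],[-1,-0.45,0.1,15.5,0],[-1,-0.45,0.1,16.6,0],[-1,-0.45,0.1,17,0]]]' 15;
python3 -m inch '[[[1,0,0,0,0],[1,0,0,0,0],[1,0,0,0,0],[1,0,0,0,0],[1,0,0,0,0],[1,0,0,0,0],[1,0,0,0,0],[1,0,0,0,0]]]' 15
```

```text
clock: 2.95
eef_pos: [0.4998, 0.3094, 0.0286]
eef_rot: [0.257, 0.966, -0.001, -0.001]
ft_force: [-0.0, -0.2, 0.6]
grip_width: 0.0921
grip_force: 0.0
clock: 3.62
eef_pos: [0.5019, 0.3095, 0.0307]
eef_rot: [0.257, 0.966, 0.001, 0.001]
ft_force: [1.2, 1.8, 5.6]
grip_width: 0.0583
grip_force: 15.0
```

```bash
python3 -m inch '[[[1,0,0,-1,0],[1,0,0,-3,0],[1,0,0,-6,0],[1,0,0,-9,0],[1,0,0,-12,0],[1,0,0,-14,0],[1,0,0,-15,0],[1,0,0,-15,0]]]' 20; python3 - <<'E'
from h import *
s=manip.read_state()
for n in ("scene","top"):
    p=manip.read_camera(n); 
    for r in manip.cut_out(p,"drum_lone"): 
        W=world(p,r["region"]); 
        if len(W)>20: print(n,r["score"],r["location"],np.median(W,0),W[:,2].min(),W[:,2].max())
p=manip.read_camera("wrist"); cv2.imwrite("pics/w2.png",p["frame"][:,:,::-1])
go(.455,-.322,.18,0)
E
```

```text
clock: 4.28
eef_pos: [0.5016, 0.3092, 0.182]
eef_rot: [0.257, 0.966, 0.001, 0.001]
ft_force: [1.1, -0.4, -2.4]
grip_width: 0.0584
grip_force: 19.8
scene 0.86 [269.3, 179.9] [0.70969243 0.11662222 0.05119601] -0.0022863349016339907 0.07645159080456776
scene 0.75 [182.4, 173.2] [0.47427996 0.29371623 0.17519294] -0.003835392392784298 0.25483241755590513
scene 0.6 [241.0, 192.1] [0.601731   0.16317635 0.0480845 ] -0.0056358043036446315 0.07635121116238985
top 0.73 [240.9, 179.7] [0.72170572 0.12714788 0.06747738] -0.004643574633876213 0.07771856778430197
top 0.69 [228.1, 211.1] [0.61228722 0.17154192 0.06787933] 0.017254514813091815 0.07689625070662753
top 0.58 [363.9, 233.8] [ 0.5412188  -0.26298327  0.08213035] 0.024580007889756894 0.09141415374754236
tcp [0.5001 0.3085 0.1777] yaw_y 1.051 shift cm [-27.41 -56.96  -0.12] turn 1.051 q [ 0.42  0.5   1.42  0.    1.23 -0.63] w 0.0585
```

View pics/w2.png

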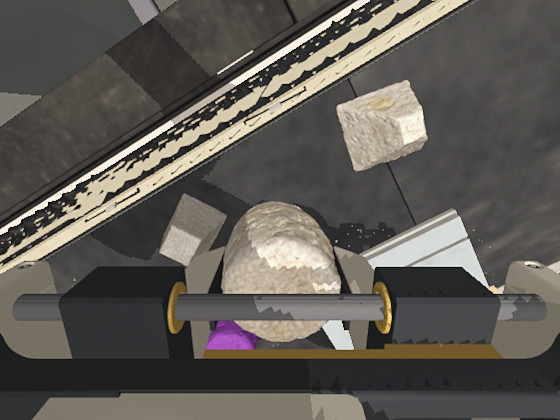

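The drum is held upright in the fingers, centre about (281,270), and both pyramids are undisturbed.

```bash
python3 -m inch '[[[1,-0.6,-1.2,0,0.05],[1,-1.8,-3.7,0,0.13],[1,-3.2,-6.6,0,0.23],[1,-4.8,-10,0,0.33],[1,-6.4,-13.3,0,0.43],[1,-8,-16.6,0,0.53],[1,-9.6,-20,0,0.63],[1,-11.2,-23.3,0,0.73]]]' 20;python3 -c "
from h import *
go(.455,-.322,.18,0)"
```

```text
clock: 5.2
eef_pos: [0.4814, 0.0495, 0.1786]
eef_rot: [0.587, 0.81, -0.001, -0.001]
ft_force: [0.3, 0.2, -1.8]
grip_width: 0.0588
grip_force: 19.8
tcp [0.4814 0.0495 0.1786] yaw_y 0.316 shift cm [-34.49 -14.06  -0.13] turn 0.316 q [-0.06  0.32  1.71 -0.    1.12 -0.37] w 0.0588
```

```bash
python3 -m inch '[[[1,-3.3,-1.3,0,0.06],[1,-6.9,-2.8,0,0.12],[1,-10.6,-4.3,0,0.18],[1,-14.3,-5.8,0,0.24],[1,-18,-7.3,0,0.29],[1,-21.5,-8.8,0,0.316],[1,-24.5,-10,0,0.316],[1,-26,-10.6,0,0.316]]]' 20;python3 - <<'E'
from h import *
P={}
for n in ("top","scene"):
    p=manip.read_camera(n)
    for q in ("drum_left","drum_right"):
        for r in manip.cut_out(p,q):
            W=world(p,r["region"]); zt=np.percentile(W[:,2],95); Q=W[W[:,2]>zt-.006]
            print(n,q,round(r["score"],2),Q.mean(0).round(4),np.round(cv2.minEnclosingCircle(Q[:,:2].astype(np.float32))[0],4))
s=manip.read_state(); p=manip.read_camera("wrist"); cv2.imwrite("pics/w3.png",p["frame"][:,:,::-1])
p["cam_to_world"]=np.array(p["tool_from_camera"])
for q in ("drum_lone","drum_left"):
  for r in manip.cut_out(p,q):
    W=world(p,r["region"]); print(q,r["score"],r["location"],len(W)); 
    for c in range(3): print(np.percentile(W[:,c],[1,25,50,75,99]).round(4))
go(.455,-.322,.18,0)
E
```

```text
clock: 5.87
eef_pos: [0.4629, -0.2327, 0.1785]
eef_rot: [0.706, 0.708, -0.001, -0.001]
ft_force: [0.2, -0.7, -2.3]
grip_width: 0.0584
grip_force: 19.8
top drum_right 0.54 [ 0.5469 -0.3678  0.0855] [ 0.5462 -0.3676]
top drum_right 0.53 [ 0.6897 -0.2521  0.0711] [ 0.6887 -0.2519]
scene drum_left 0.55 [ 0.5391 -0.2712  0.0841] [ 0.5385 -0.2722]
scene drum_right 0.94 [ 0.6871 -0.2561  0.0692] [ 0.6879 -0.2557]
scene drum_right 0.76 [ 0.5437 -0.3726  0.0834] [ 0.5441 -0.3721]
drum_lone 0.79 [279.5, 261.3] 10118
[-0.02    0.0097  0.0194  0.0267  0.0318]
[-0.0272 -0.011  -0.0001  0.0108  0.0271]
[-0.0416 -0.0399 -0.0385 -0.024   0.0234]
drum_left 0.93 [359.3, 234.9] 2723
[-0.0512 -0.0331 -0.0241 -0.0167 -0.0111]
[0.0501 0.0637 0.0764 0.0888 0.1042]
[0.0922 0.0941 0.0967 0.1178 0.1578]
tcp [ 0.4641 -0.2279  0.1796] yaw_y 0.007 shift cm [-9.41 -0.97 -0.04] turn 0.007 q [-0.6   0.37  1.62  0.    1.15 -0.61] w 0.0584
```

View pics/w3.png

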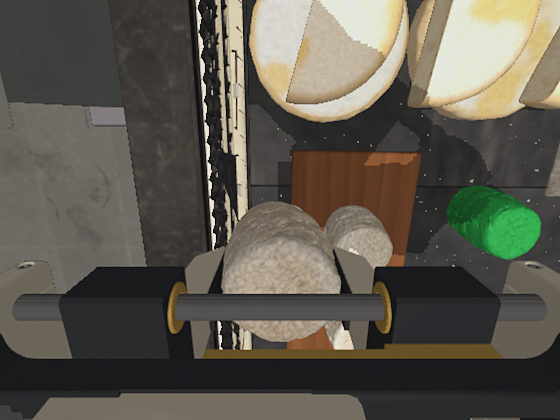

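```bash
python3 - <<'E'
from h import *
p=manip.read_camera("wrist"); p["cam_to_world"]=np.array(p["tool_from_camera"]); print(p["cam_to_world"].round(3))
W=world(p,manip.cut_out(p,"drum_lone")[0]["region"])
T=W[abs(W[:,2]+.039)<.0035]
for a in np.arange(-.02,.034,.006):
    m=abs(W[:,0]-a)<.003; t=W[m]; print(a.round(3),m.sum(),"y",np.percentile(t[:,1],[1,99]).round(4),"z",np.median(t[:,2]).round(4))
S=W[(W[:,2]>-.03)&(W[:,2]<.02)]
from scipy.optimize import least_squares
f=least_squares(lambda v:np.hypot(S[:,0]-v[0],S[:,1]-v[1])-v[2],[0,0,.031],loss="soft_l1",f_scale=.001); print("wall fit",f.x,len(S))
E
```

```text
[[-0.     0.952  0.305  0.082]
 [ 1.     0.     0.    -0.   ]
 [ 0.     0.305 -0.952 -0.158]
 [ 0.     0.     0.     1.   ]]
-0.02 257 y [-0.0109  0.0177] z -0.04
-0.014 784 y [-0.0184  0.0204] z -0.0403
-0.008 242 y [-0.0191  0.0216] z -0.0406Traceback (most recent call last):
  File "<stdin>", line 6, in <module>
    return _quantile_unchecked(
        a, q, axis, out, overwrite_input, method, keepdims, weights)
    return _ureduce(a,
                    func=_quantile_ureduce_func,
    ...<5 lines>...
                    overwrite_input=overwrite_input,
                    method=method)
    r = func(a, **kwargs)
    result = _quantile(arr,
                       quantiles=q,
    ...<2 lines>...
                       out=out,
                       weights=wgt)
    slices_having_nans = np.isnan(arr[-1, ...])
                                  ~~~^^^^^^^^^
IndexError: index -1 is out of bounds for axis 0 with size 0
```

```bash
python3 -m inch '[[[1,-1.5,0,0,0],[1,-4,-0.4,0,0],[1,-6.5,-0.7,0,0],[1,-8.3,-0.7,0,0],[1,-9,-0.7,1,0],[1,-9,-0.7,3.5,0],[1,-9,-0.7,6,0],[1,-9,-0.7,7,0]]]' 25
python3 -m inch '[[[1,0,0,2,0],[1,0,0,4,0],[1,0,0,5,0],[1,0,0,5.5,0],[1,0,0,5.8,0],[1,0,0,6,0],[1,0,0,6,0],[1,0,0,6,0]]]' 25
python3 - <<'E'
from h import *
for n in ("scene","top"):
    p=manip.read_camera(n); cv2.imwrite(f"pics/{n}4.png",cv2.resize(p["frame"][150:310,280:480,::-1],None,fx=3.5,fy=3.5))
go(.5435,-.3205,.047,0)
E
```

```text
clock: 7.08
eef_pos: [0.4557, -0.3177, 0.1059]
eef_rot: [0.705, 0.709, 0.0, -0.003]
ft_force: [-1.6, 0.2, -2.3]
grip_width: 0.0583
grip_force: 24.8
clock: 7.75
eef_pos: [0.4578, -0.3194, 0.0505]
eef_rot: [0.705, 0.709, 0.0, 0.001]
ft_force: [-0.0, 0.4, -1.8]
grip_width: 0.0582
grip_force: 24.8
tcp [ 0.4577 -0.3194  0.0505] yaw_y 0.005 shift cm [-0.16  8.58  0.36] turn 0.005 q [-0.75  0.6   1.65  0.    0.9  -0.75] w 0.0582
```

View pics/scene4.png

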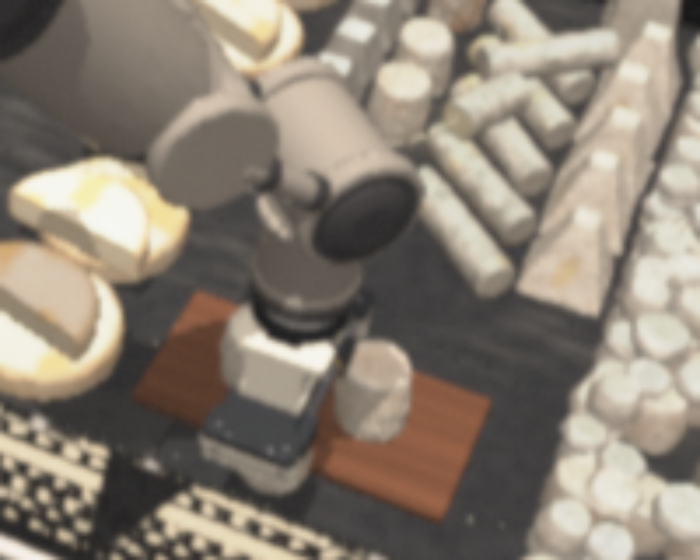

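The gripper holds the lone drum in front of the gap; the right drum at (375,390) in the crop is upright. Now I slide it in slowly.

```bash
python3 -m inch '[[[1,-0.1,0.5,0.15,0],[1,-0.1,1.2,0.2,0],[1,-0.1,2,0.2,0],[1,-0.1,2.8,0.2,0],[1,-0.1,3.5,0.2,0],[1,-0.1,4,0.2,0],[1,-0.1,4.5,0.2,0],[1,-0.1,4.9,0.2,0]]]' 30
python3 -m inch '[[[1,0,0.3,0,0],[1,0,0.6,0,0],[1,0,0.9,0,0],[1,0,1.2,0,0],[1,0,1.5,0,0],[1,0,1.8,0,0],[1,0,2.0,0,0],[1,0,2.2,0,0]]]' 30
python3 - <<'E'
from h import *
for n in ("top","scene"):
    p=manip.read_camera(n)
    for q in ("drum_left","drum_right"):
        for r in manip.cut_out(p,q):
            W=world(p,r["region"]); zt=np.percentile(W[:,2],95); Q=W[W[:,2]>zt-.006]
            print(n,q,round(r["score"],2),Q.mean(0).round(4),np.round(cv2.minEnclosingCircle(Q[:,:2].astype(np.float32))[0],4))
p=manip.read_camera("wrist"); cv2.imwrite("pics/w5.png",p["frame"][:,:,::-1])
go(.5435,-.3205,.047,0)
E
```

```text
clock: 8.52
eef_pos: [0.507, -0.3197, 0.0476]
eef_rot: [0.705, 0.709, 0.0, -0.0]
ft_force: [-0.5, 0.5, -1.9]
grip_width: 0.0579
grip_force: 29.7
clock: 9.18
eef_pos: [0.5285, -0.3196, 0.0476]
eef_rot: [0.705, 0.709, 0.0, -0.0]
ft_force: [-0.7, -0.7, -1.2]
grip_width: 0.0582
grip_force: 29.7
top drum_left 0.69 [ 0.5494 -0.2615  0.0861] [ 0.5506 -0.2628]
top drum_right 0.87 [ 0.6912 -0.2529  0.0713] [ 0.6905 -0.2539]
scene drum_left 0.53 [ 0.548  -0.2617  0.0848] [ 0.5286 -0.2681]
scene drum_right 0.73 [ 0.5478 -0.3738  0.0836] [ 0.5494 -0.373 ]
scene drum_right 0.67 [ 0.6648 -0.242   0.0858] [ 0.6047 -0.2591]
tcp [ 0.5284 -0.3197  0.0477] yaw_y 0.005 shift cm [-0.09  1.51  0.07] turn 0.005 q [-0.67  0.69  1.47  0.    0.99 -0.67] w 0.0583
```

View pics/w5.png

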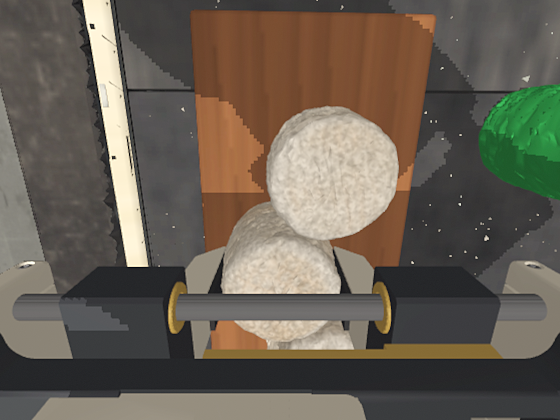

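The left drum at (332,172) is upright and has eased aside. I continue to the row's line, then lower until it touches the board.

```bash
python3 -m inch '[[[1,0,0.3,0,0],[1,0,0.6,0,0],[1,0,0.9,0,0],[1,0,1.2,0,0],[1,0,1.5,0,0],[1,0,1.8,0,0],[1,0,2.0,0,0],[1,0,2.0,0,0]]]' 30
python3 -m inch '[[[1,0,0,0.05,0],[1,0,0,0.1,0],[1,0,0,0.15,0],[1,0,0,0.15,0],[1,0,0,0.15,0],[1,0,0,0.15,0],[1,0,0,0.15,0],[1,0,0,0.15,0]]]' 8
```

```text
clock: 10.2
eef_pos: [0.549, -0.3196, 0.0477]
eef_rot: [0.705, 0.709, 0.0, 0.0]
ft_force: [0.2, 0.7, -2.3]
grip_width: 0.0582
grip_force: 29.7
clock: 10.87
eef_pos: [0.5484, -0.3196, 0.0462]
eef_rot: [0.705, 0.709, 0.0, -0.0]
ft_force: [0.1, -0.0, -2.1]
grip_width: 0.0592
grip_force: 7.9
```

```bash
python3 -m inch '[[[1,0,0,0.03,0],[1,0,0,0.06,0],[1,0,0,0.1,0],[1,0,0,0.13,0],[1,0,0,0.15,0],[1,0,0,0.15,0],[1,0,0,0.15,0],[1,0,0,0.15,0]]]' 8; python3 - <<'E'
from h import *
p=manip.read_camera("top"); z=p["z_map"]
for r in manip.cut_out(p,"drum_left")+manip.cut_out(p,"drum_right"):
    W=world(p,r["region"]); zt=np.percentile(W[:,2],95); Q=W[W[:,2]>zt-.006]; print(round(r["score"],2),Q.mean(0).round(4))
E
```

```text
clock: 11.53
eef_pos: [0.5484, -0.3196, 0.0448]
eef_rot: [0.705, 0.709, 0.0, 0.0]
ft_force: [-0.5, 0.7, -0.7]
grip_width: 0.059
grip_force: 7.9
0.51 [ 0.5599 -0.2619  0.0853]
0.82 [ 0.6914 -0.2516  0.0708]
```

```bash
python3 -m inch '[[[1,0,0,0.05,0],[-0.5,0,0,0.05,0],[-1,0,0,0.05,0],[-1,0,0,0.05,0],[-1,0,0,0.05,0],[-1,0,0,0.05,0],[-1,0,0,0.05,0],[-1,0,0,0.05,0]]]' 8
python3 -m inch '[[[-1,0,0,-0.5,0],[-1,0,0,-1.5,0],[-1,0,0,-3,0],[-1,0,0,-5,0],[-1,0,0,-8,0],[-1,0,0,-11,0],[-1,0,0,-14,0],[-1,0,0,-16,0]]]'
python3 -m inch '[[[-1,2,0,-1,0],[-1,5,0,-1,0],[-1,8.5,0,-1,0],[-1,12,0,-1,0],[-1,15.5,0,-1,0],[-1,19,0,-1,0],[-1,21,0,-1,0],[-1,22,0,-1,0]]]'
python3 - <<'E'
from h import *
for n in ("top","scene"):
    p=manip.read_camera(n); cv2.imwrite(f"pics/{n}6.png",cv2.resize(p["frame"][150:310,280:480,::-1],None,fx=3.5,fy=3.5))
    for q in ("drum_lone","drum_left","drum_right"):
        for r in manip.cut_out(p,q):
            W=world(p,r["region"]); zt=np.percentile(W[:,2],95); Q=W[W[:,2]>zt-.006]
            print(n,q,round(r["score"],2),Q.mean(0).round(4),np.round(cv2.minEnclosingCircle(Q[:,:2].astype(np.float32))[0],4))
E
```

```text
clock: 12.35
eef_pos: [0.5484, -0.3196, 0.0441]
eef_rot: [0.705, 0.709, 0.0, -0.0]
ft_force: [-0.3, 0.1, -0.3]
grip_width: 0.0913
grip_force: 0.0
clock: 13.02
eef_pos: [0.5491, -0.3201, 0.2088]
eef_rot: [0.705, 0.709, 0.0, 0.002]
ft_force: [1.0, -0.6, 0.1]
grip_width: 0.0919
grip_force: 0.0
clock: 13.68
eef_pos: [0.5472, -0.0968, 0.2156]
eef_rot: [0.704, 0.71, 0.001, 0.0]
ft_force: [0.4, -0.9, -0.2]
grip_width: 0.0919
grip_force: 0.0
top drum_lone 0.61 [0.725  0.1292 0.0714] [0.7248 0.1287]
top drum_lone 0.54 [0.6159 0.1737 0.0715] [0.6163 0.1736]
top drum_left 0.47 [ 0.556  -0.2593  0.1011] [ 0.5402 -0.2213]
top drum_right 0.84 [ 0.6907 -0.2511  0.0715] [ 0.6899 -0.2519]
top drum_right 0.74 [ 0.5571 -0.3731  0.0844] [ 0.5579 -0.3738]
scene drum_lone 0.82 [ 0.5464 -0.3211  0.0834] [ 0.5456 -0.3207]
scene drum_lone 0.82 [0.6134 0.1712 0.0697] [0.6157 0.1712]
scene drum_lone 0.75 [0.7208 0.1244 0.0693] [0.7197 0.1239]
scene drum_lone 0.16 [ 0.5235 -0.3371  0.0138] [ 0.5415 -0.324 ]
scene drum_left 0.69 [ 0.555  -0.2637  0.0838] [ 0.5548 -0.2621]
scene drum_right 0.86 [ 0.6869 -0.2556  0.0696] [ 0.6864 -0.255 ]
scene drum_right 0.8 [ 0.5547 -0.3769  0.0834] [ 0.5565 -0.3759]
```

View pics/top6.png

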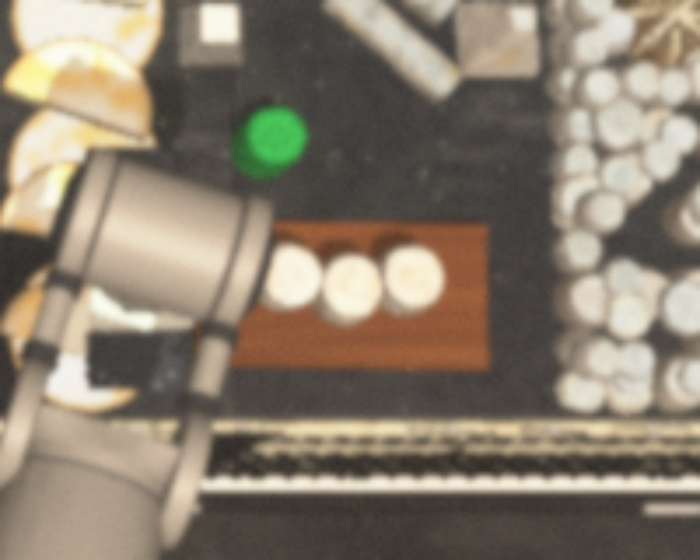

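View pics/scene6.png

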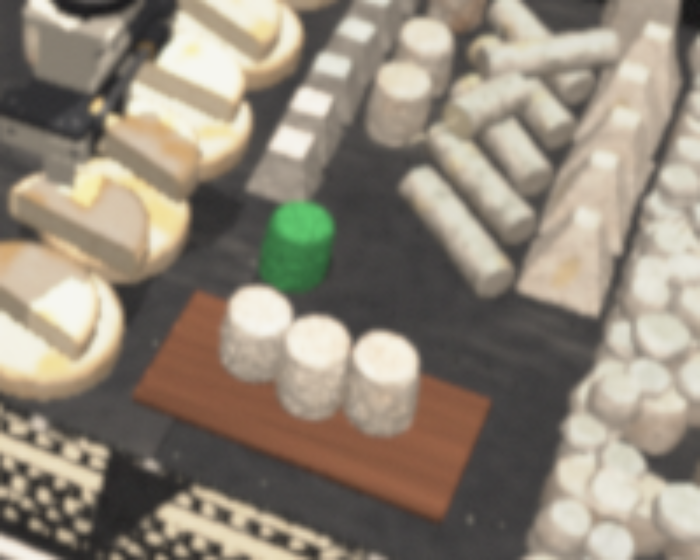

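All three drums are upright in the top crop at (292,275), (352,288) and (413,277), but the lone one sits about 9 mm nearer the robot. The outer spacing is only barely over the limit, so I regrasp it and push it into line.

```bash
python3 -m inch '[[[-1,-2,0,0,0],[-1,-5,0,0,0],[-1,-8.5,0,0,0],[-1,-12,0,0,0],[-1,-15.5,0,0,0],[-1,-19,0,0,0],[-1,-21.3,0,0,0],[-1,-22,0,0,0]]]'
python3 -m inch '[[[-1,0,0,2,0],[-1,0,0,5,0],[-1,0,0,8,0],[-1,0,0,11,0],[-1,0,0,13.5,0],[-1,0,0,15.5,0],[-1,0,0,16.4,0],[-1,0,0,16.8,0]]]'
python3 -m inch '[[[-1,0,0,0,0],[1,0,0,0,0],[1,0,0,0,0],[1,0,0,0,0],[1,0,0,0,0],[1,0,0,0,0],[1,0,0,0,0],[1,0,0,0,0]]]' 15
python3 -m inch '[[[1,0,0.2,-0.05,0],[1,0,0.4,-0.05,0],[1,0,0.6,-0.05,0],[1,0,0.8,-0.05,0],[1,0,1,-0.05,0],[1,0,1.2,-0.05,0],[1,0,1.2,-0.05,0],[1,0,1.2,0.05,0]]]' 20
python3 -m inch '[[[1,0,0,0,0],[-0.5,0,0,0,0],[-1,0,0,0,0],[-1,0,0,0,0],[-1,0,0,0,0],[-1,0,0,0,0],[-1,0,0,0,0],[-1,0,0,0,0]]]' 8
python3 -m inch '[[[-1,0,0,-0.5,0],[-1,0,0,-1.5,0],[-1,0,0,-3,0],[-1,0,0,-5,0],[-1,0,0,-8,0],[-1,0,0,-11,0],[-1,0,0,-14,0],[-1,0,0,-16,0]]]'
python3 -m inch '[[[-1,2,0,-1,0],[-1,5,0,-2,0],[-1,9,0,-3,0],[-1,13,0,-3,0],[-1,17,0,-3,0],[-1,21,0,-3,0],[-1,25,0,-3,0],[-1,27,0,-3,0]]]'
python3 - <<'E'
from h import *
for n in ("top","scene"):
    p=manip.read_camera(n); cv2.imwrite(f"pics/{n}7.png",cv2.resize(p["frame"][150:310,280:480,::-1],None,fx=3.5,fy=3.5))
    for q in ("drum_lone","drum_left","drum_right"):
        for r in manip.cut_out(p,q):
            W=world(p,r["region"]); zt=np.percentile(W[:,2],95); Q=W[W[:,2]>zt-.006]
            if Q[:,1].mean()<0: print(n,q,round(r["score"],2),r["location"],Q.mean(0).round(4),np.round(cv2.minEnclosingCircle(Q[:,:2].astype(np.float32))[0],4))
E
```

```text
clock: 14.75
eef_pos: [0.5472, -0.3245, 0.2134]
eef_rot: [0.707, 0.707, -0.001, 0.0]
ft_force: [-0.8, 0.3, -0.3]
grip_width: 0.0922
grip_force: 0.0
clock: 15.42
eef_pos: [0.5475, -0.319, 0.0445]
eef_rot: [0.705, 0.709, -0.0, -0.002]
ft_force: [0.1, 0.4, 0.9]
grip_width: 0.0918
grip_force: 0.0
clock: 16.08
eef_pos: [0.5486, -0.3198, 0.0467]
eef_rot: [0.705, 0.709, 0.0, 0.0]
ft_force: [-0.9, 0.4, 3.2]
grip_width: 0.0585
grip_force: 14.9
clock: 16.75
eef_pos: [0.5609, -0.3197, 0.0466]
eef_rot: [0.705, 0.709, 0.0, 0.001]
ft_force: [-5.6, 1.4, 13.4]
grip_width: 0.0583
grip_force: 20.2
clock: 17.42
eef_pos: [0.5604, -0.3195, 0.0456]
eef_rot: [0.705, 0.709, 0.0, -0.0]
ft_force: [-0.1, -0.0, 0.7]
grip_width: 0.0911
grip_force: 0.0
clock: 18.08
eef_pos: [0.5611, -0.3201, 0.2104]
eef_rot: [0.705, 0.709, 0.0, 0.003]
ft_force: [1.8, -1.0, -0.5]
grip_width: 0.0916
grip_force: 0.0
clock: 18.75
eef_pos: [0.5585, -0.0454, 0.2372]
eef_rot: [0.704, 0.71, 0.001, 0.0]
ft_force: [0.4, 0.2, 0.1]
grip_width: 0.0917
grip_force: 0.0
top drum_lone 0.57 [376.6, 229.5] [ 0.5604 -0.3177  0.0853] [ 0.5604 -0.3166]
top drum_lone 0.55 [377.2, 238.3] [ 0.5386 -0.3274  0.0171] [ 0.5451 -0.3225]
top drum_left 0.56 [364.0, 226.1] [ 0.5637 -0.2598  0.0854] [ 0.5637 -0.2597]
top drum_right 0.68 [394.6, 229.6] [ 0.5595 -0.3758  0.0853] [ 0.5608 -0.3752]
top drum_right 0.63 [355.7, 192.3] [ 0.6901 -0.2535  0.0711] [ 0.6891 -0.2527]
scene drum_lone 0.88 [372.1, 249.7] [ 0.5588 -0.3201  0.0838] [ 0.5598 -0.3195]
scene drum_left 0.96 [353.2, 246.2] [ 0.5601 -0.2637  0.0839] [ 0.5592 -0.2639]
scene drum_right 0.72 [363.7, 221.1] [ 0.6867 -0.2557  0.0697] [ 0.6477 -0.2575]
scene drum_right 0.59 [391.1, 260.0] [ 0.5564 -0.3779  0.0837] [ 0.5592 -0.3778]
```

View pics/top7.png

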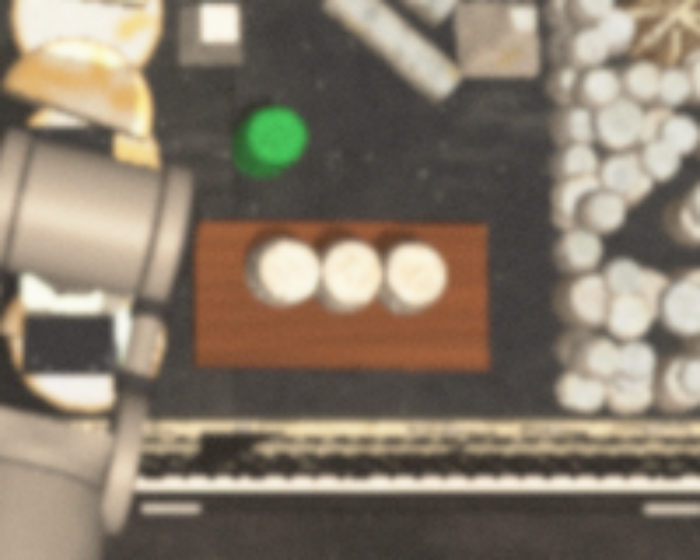

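The top crop shows the three drums upright in a straight row, touching, at (288,271), (352,274) and (414,274). They are about 15–18 mm off the centre line, within the 25 mm limit, and nothing is touching the robot.

```bash
python3 -c "
from workcell import manip
print(manip.hand_in())"
```

```text
the job is handed in; nothing more can be done
None
```

I slid the lone drum in between the two board drums and handed the job in at about 19 s: all three stand upright, touching, in one straight row; the row sits about 15–20 mm off the board's centre line (limit 25 mm), and the hand-in returned no verdict.

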